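Slide a covered pan off the griddle onto a narrow clamped rest

TASK

Slide the narrow pan rest along its rail until it is centred in front of the opening in the griddle's splash guard, and turn its T-handle clamp clockwise until it is tight. Only then slide the covered pan across the griddle and out through the opening onto the rest, and leave it lying level, square and centred on the rest bar, well clear of the griddle. Leave the rest clamped there and do not disturb the other things.

Things in the scene. Friction and masses are not known exactly. Their poses are not given: they have to be found in the camera images.
- griddle: Fixed stainless griddle, dark flat plate 300 mm deep (x) by 740 mm wide (y), top 110 mm above the table. Origin on the table under the middle of the plate's front edge (the long edge nearest the robot); +x points from that edge into the griddle. Walls at the back and both ends rise 35 mm above the plate; the splash guard is at the front. Place and yaw vary.
- guard: Fixed aluminium splash guard along the griddle's front edge: two strips, each 5 mm thick, 18 mm high, 215 mm long, with an opening 136 mm wide between them. Origin at the middle of the opening, at plate height, on the griddle's front edge; axes as the griddle's, +x into it. Where along the edge the opening lies varies.
- pan: Covered steel pan, a closed block with a flat lid and no handle: 120 mm (its x) by 100 mm (its y) by 40 mm high (44 mm with the lid's raised middle), about 0.5 kg, too wide to grasp. Loose on the griddle behind the opening, off to one side and skewed, its x axis roughly along the griddle's. Origin at the centre of its underside.
- rest_top (a point): Centre of the top of the sliding pan rest: a steel bar 40 mm wide (x), 120 mm long (y), top 108 mm above the table, 2 mm below the griddle plate; its middle line is 72 mm in front of the griddle's front edge (a gap of 52 mm). Axes parallel to the griddle's. It stands on a shoe (62 mm wide, 48 mm high, y -90 to +160 mm from here) that slides on a rail on the table.
- carriage (a joint): Position of the sliding pan rest along its rail, m, -0.15 to 0.15, growing towards the griddle's +y. It slides with about 2 N while the clamp is loose and is held when the clamp is tight.
- clamp (a joint): Angle of the rest's T-handle clamp, rad: 0 loose, 1.3 the stop; it grows as the handle is turned clockwise seen from above. It starts to grip at about 0.8 and is tight beyond 0.95.
- clamp_grip (a point): Middle of the black T-handle: a bar 66 mm long (its x), 16 mm wide (its y), 28 mm high, centred here, 106 mm above the table, turning on a vertical axis on the rest's shoe, 125 mm to the +y side of rest_top. The axes turn with the handle. Pinched from above across its width, it serves to drag the rest along the rail and to turn the clamp.
- press: Bystander: round steel hand press with a wooden handle, 90 mm across, 60 mm high, on the griddle on one side of the pan (changes places with the cup). Origin at the centre of its underside.
- cup: Bystander: steel basting cup, 76 mm across, 58 mm high, on the griddle on the other side of the pan. Origin at the centre of its underside.
- scraper: Bystander: flat scraper with a wooden handle, 190 mm long (its x), lying on the table near the robot. Origin at its middle, underside.
- tongs: Bystander: steel tongs, 200 mm long (its x), 14 mm high, lying on the table near the robot. Origin at its middle, underside.
- shaker: Bystander: glass shaker jar with a steel cap, 54 mm across, 110 mm high, standing on the table to the right (-y). Origin at the centre of its underside.
- tumbler: Bystander: amber glass tumbler, 72 mm across, 120 mm high, standing on the table to the left (+y). Origin at the centre of its underside.

How it is judged:
By the outcome, as a careful person would: the job done as asked, in the order asked, and still so for the second after the job is handed in, with the robot touching nothing.
It also fails if it takes over 61 s, if anything falls off the work surface, if the arm or the gripper's body presses on something with over 40 N, if the wrist force passes 120 N, or if a joint passes its speed limit or range.

ROBOT

A 6-joint arm with a two-finger parallel gripper is mounted at the origin on the work surface. World frame = base frame: x ahead of the robot, y to its left, z up, the work surface at z = 0. Lengths are in m, angles in rad, forces in N, time in s.
With the tool pointing down it reaches from about 0.35 to 0.975 m from the base axis. Payload 4.9 kg.
Tool frame: the origin (TCP) lies at the very end of the fingers, on their centre line; the grasp point (between the pads) lies 19 mm behind it (manip.tcp_to_grasp is the distance from the TCP to the grasp point, in m); z points along the fingers, y is the direction in which the jaws open and shut (so a half turn about z gives the same grasp; the last joint's range is limited). The gripper opens to 85 mm and grips with 20 to 120 N. Pads are 22 mm wide; open, the fingers measure 114 mm over their backs; the gripper's body (76 mm by 85 mm) begins 54 mm behind the grasp point. The pads swing forward as they close: fully open they stand 13 mm farther back than shut.
Start: joints at [-1.232, 0.053, 1.613, -0, 1.476, -0.119], TCP at [0.276, -0.561, 0.231] pointing down, gripper open.
Joint ranges: [-3.01, 3.01], [-1.01, 2.22], [0.06, 2.58], [-1.02, 4.17], [0.09, 2.62], [-3.14, 3.14]. Speed limits (rad/s): [2.57, 2.57, 3.14, 3.14, 3.14, 3.14].

INTERFACE

Orientations are given as a unit quaternion [w, x, y, z].
In Python, from plant import sensors, cams, job, finder, manip gives the robot as it stands.
- The arm moves only by the shell command python3 -m pendant 'ROWS'. ROWS is JSON, a list of rows, each an object of numbers: "wx", "wy", "wz": the turn, a rotation vector about the tool's x, y, z in degrees; "dx", "dy", "dz": the shift along the tool's x, y, z in m; "hand": the gripper's target within -1 to 1 (fully open at 1, half-way at 0, shut at -1). A call has 1 to 20 rows; each row is the pose to reach, as a shift and turn from the pose commanded when the call began, along the tool's axes at that moment; what a row does not reach only later rows make up. A row lasts 1/12 s, in which the tool goes at most 41.7 mm and 7.16 degrees, less where a joint would pass 70% of its speed; a pose out of reach is approached as far as the arm can. A call with a gripper value outside its range is refused whole. The fingers move at their own pace and stop on an object; the grip force is fixed at half the most. Time passes only in rows, so rows that repeat a pose let the fingers close. It gives the time, the measured TCP pose, the force and the opening at its end, in the units of the state.
- sensors.state(): the state, without advancing time (a new reading comes with each control period).
- cams.grab_frame(name): name is "scene" or "top"; returns (picture, depth): 384x512x3 uint8, red, green, blue; 384x512 float32, m along the optical axis (not along the pixel's ray), 0 where there is no reading.
- cams.calibration(name): a dict with "fov_y" (degrees; the focal length in pixels is half the picture's height over the tangent of half this angle, whatever the lens; pixels are square), "cx", "cy" (the principal point, pixels), "pose" (4x4, takes a point from camera to world coordinates). Camera axes: x right, y down, z forward; pixel columns grow to the right and rows downward; lengths in m; the calibration is good to about 2 mm. A picture is of the moment at which its call begins. calibration takes no time and is no camera call.
- job.job_done(): hands the job in, once; it reports no verdict.
Trained networks look in the newest picture that a camera, given by its name, has taken for a name from the list of things; names that differ only in an ending like _2 or _b are one class to them, and where a whole thing is asked for, a point or a joint stands for the part that bears it (a point fixed in the world has none). Each returns a list of dicts, best first, with "score" (0 to 1); they miss things now and then, are a little off and sometimes report something else, mostly with a low value. They report only what shows in the picture. A call takes as long as a camera call.
- finder.look_for(camera, thing): "position" ([x, y, z] in m, in world coordinates, good to about 4 mm: the middle of the surface that is visible of it).
The state is a dict: "time": time; "joint_pos": joint angles; "joint_vel": joint speeds; "joint_efforts": joint torques, N m; "tool_pos": TCP position; "tool_rot": TCP orientation; "contact_force": force on the tool from outside, world axes, zero at the start; "ft_torque": the same for the moment, N m; "gripper_width": opening from 0.0 (shut) to 1.0 (fully open).
Only numpy, scipy, OpenCV 4.12 (cv2) and the standard library are available. Lean on these libraries where they do the work, as an engineer would, in place of code of your own. Each camera call takes 0.05 s, during which the arm holds its last target. There are 200 camera calls.

## Working session

There is one attempt and no reset: what is moved stays moved. The work goes in short steps, Python scripts to look and compute and a shell command to move; the robot and the scene stay as the last step left them, time stands still between calls to the robot, and variables do not carry over. Pictures are saved under pics/ and viewed, about 8 in all and at most 12, crops included, and the job is handed in when it is done.

```bash
mkdir -p pics; ls; cat > h.py <<'E'
import numpy as np,cv2
from plant import sensors,cams,job,finder,manip
from scipy.spatial.transform import Rotation as R
def cloud(name,d):
    c=cams.calibration(name);h,w=d.shape
    f=h/2/np.tan(np.radians(c['fov_y'])/2)
    u,v=np.meshgrid(np.arange(w),np.arange(h))
    P=np.stack([(u-c['cx'])/f*d,(v-c['cy'])/f*d,d],-1)
    T=np.array(c['pose']);W=P@T[:3,:3].T+T[:3,3];W[d==0]=np.nan
    return W
def proj(name,p):
    c=cams.calibration(name);T=np.array(c['pose']);f=192/np.tan(np.radians(c['fov_y'])/2)
    q=(np.asarray(p)-T[:3,3])@T[:3,:3];return q[...,:2]/q[...,2:]*f+[c['cx'],c['cy']]
def rot():
    q=sensors.state()['tool_rot'];return R.from_quat([q[1],q[2],q[3],q[0]])
E
python3 - <<'E'
from h import *
for n in('top','scene'):
    p,d=cams.grab_frame(n);cv2.imwrite(f'pics/{n}1.png',p[...,::-1]);np.save(f'{n}1.npy',d)
    print(n,cams.calibration(n))
    for t in('pan','guard','griddle','rest_top','clamp_grip','press','cup','shaker','tumbler','scraper','tongs'):
        r=finder.look_for(n,t);print(t,[(np.round(x['position'],3).tolist(),round(x['score'],2)) for x in r[:2]])
s=sensors.state();print(s['time'],s['tool_pos'],rot().as_matrix().round(3))
E
```

```text
pics
top {'fov_y': 45.52248380464916, 'cx': 253.89879002927458, 'cy': 196.93486026584145, 'pose': array([[ 1.78370736e-02, -9.91813595e-01,  1.26442208e-01,
         2.96045611e-01],
       [-9.99840204e-01, -1.75438763e-02,  3.43214711e-03,
         9.21311339e-03],
       [-1.18576371e-03, -1.26483223e-01, -9.91968038e-01,
         1.61526332e+00],
       [ 0.00000000e+00,  0.00000000e+00,  0.00000000e+00,
         1.00000000e+00]])}
pan [([0.634, 0.001, 0.154], 0.66), ([0.321, 0.246, 0.011], 0.62)]
guard [([0.534, -0.083, 0.117], 0.66)]
griddle [([0.711, 0.025, 0.106], 0.94)]
rest_top [([0.462, 0.014, 0.045], 0.97), ([0.701, 0.207, 0.133], 0.38)]
clamp_grip []
press [([0.628, -0.239, 0.124], 0.79)]
cup [([0.698, 0.209, 0.13], 0.78)]
shaker [([0.424, -0.404, 0.107], 0.57)]
tumbler [([0.418, 0.477, 0.072], 0.76)]
scraper [([0.274, -0.226, 0.001], 0.7)]
tongs [([0.319, 0.248, 0.01], 0.62)]
scene {'fov_y': 48.145029962221436, 'cx': 259.08058296364464, 'cy': 187.9057657042495, 'pose': array([[ 0.06061258,  0.61191009, -0.78860139,  1.69808981],
       [ 0.99814163, -0.04212493,  0.04403145, -0.03587555],
       [-0.00627649, -0.78980474, -0.61332624,  1.04042711],
       [ 0.        ,  0.        ,  0.        ,  1.        ]])}
pan [([0.664, 0.001, 0.152], 0.8)]
guard [([0.485, 0.098, 0.119], 0.47)]
griddle [([0.763, 0.02, 0.111], 0.91)]
rest_top [([0.472, -0.013, 0.107], 0.62), ([0.764, 0.021, 0.111], 0.33)]
clamp_grip [([0.483, 0.098, 0.12], 0.42)]
press [([0.643, -0.243, 0.124], 0.65)]
cup [([0.689, 0.206, 0.146], 0.92)]
shaker [([0.444, -0.414, 0.082], 0.71)]
tumbler [([0.435, 0.459, 0.086], 0.63)]
scraper [([0.27, -0.229, 0.005], 0.64), ([0.471, -0.009, 0.106], 0.52)]
tongs [([0.323, 0.246, 0.014], 0.73)]
1.2 [ 0.27622444 -0.56062831  0.2312991 ] [[ 0.897  0.442  0.   ]
 [ 0.442 -0.897 -0.   ]
 [-0.     0.    -1.   ]]
```

View pics/top1.png

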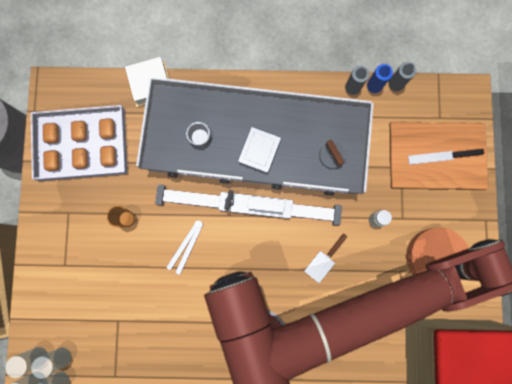

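View pics/scene1.png

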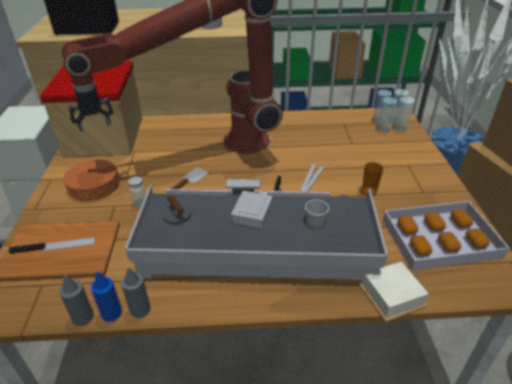

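The top view shows the griddle yawed, front edge about (140,165)–(366,192), with the pan at (260,149). The rest bar is near (270,208) and the black T-handle at (229,200). The press is on the robot's right and the cup on its left. Next I'll measure the geometry from depth.

```bash
cat > m.py <<'E'
from h import *
import sys
d=np.load('top1.npy');W=cloud('top',d);p=cv2.imread('pics/top1.png')
x,y,z=W[...,0],W[...,1],W[...,2]
# walls top (145mm): fit back wall
m=(abs(z-.145)<.006)&(x>.5)&(x<1.05)&(abs(y)<.5)
m[:60]=0
r=cv2.minAreaRect(W[m][:,:2].astype(np.float32));print('walls rect',r)
m=(abs(z-.110)<.006)&(x>.5)&(x<1.05)&(abs(y-0.03)<.42)
r=cv2.minAreaRect(W[m][:,:2].astype(np.float32));print('plate rect',r,np.nanmedian(z[m]))
c=cv2.resize(p[120:230,130:375],None,fx=3.2,fy=3.2,interpolation=cv2.INTER_CUBIC);
hm=np.clip((z[120:230,130:375]-.03)/.14,0,1)*255
hc=cv2.applyColorMap(cv2.resize(np.nan_to_num(hm).astype(np.uint8),None,fx=3.2,fy=3.2,interpolation=0),cv2.COLORMAP_JET)
v=np.vstack([c,hc])[:, :]
v=cv2.resize(v,None,fx=600/v.shape[0],fy=600/v.shape[0]) if v.shape[0]>600 else v
print(v.shape);cv2.imwrite('pics/crop1.png',v)
E
python3 m.py
```

```text
walls rect ((0.7628390192985535, -0.04851916432380676), (0.8654171228408813, 0.44901496171951294), 84.37884521484375)
plate rect ((0.7158851027488708, 0.004267245531082153), (0.41829559206962585, 0.789797306060791), 0.5178871154785156) 0.10995071363634956
(600, 668, 3)
```

View pics/crop1.png

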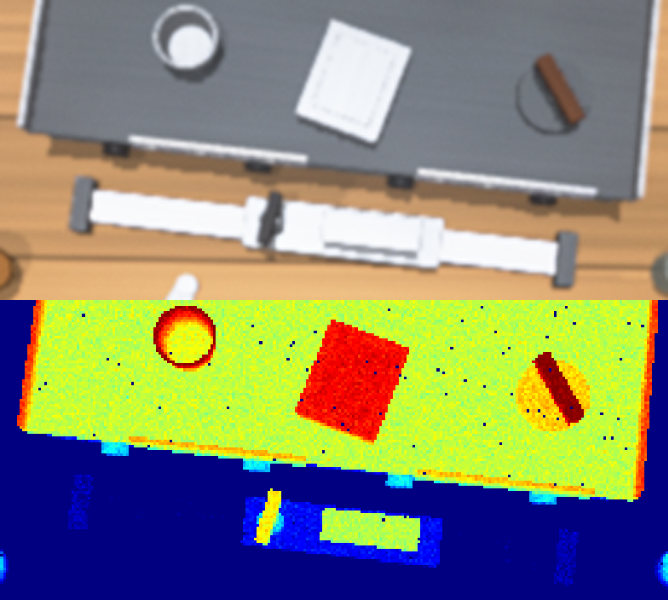

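The crop shows the guard strips (white) with the opening between crop columns 307 and 418. The rest bar spans about 320–420, the handle sits at (270,220), and the pan is skewed at (353,82). Now I'll fit these numerically.

```bash
cat > fit.py <<'E'
from h import *
def rect(m,W,lbl):
    n,l,s,_=cv2.connectedComponentsWithStats(m.astype(np.uint8))
    k=1+np.argmax(s[1:,4]);P=W[l==k];r=cv2.minAreaRect(P[:,:2].astype(np.float32))
    print(lbl,np.round(r[0],4),np.round(r[1],4),round(r[2],2),'z',np.median(P[:,2]).round(4),len(P),'mean',P[:,:2].mean(0).round(4));return P,r
def strips(W):
    x,y,z=np.moveaxis(W,-1,0)
    g0=np.array([.57,.02])
    m=(z>.118)&(z<.138)&(x>.45)&(x<.66)&(abs(y)<.34)
    n,l,s,_=cv2.connectedComponentsWithStats(m.astype(np.uint8),connectivity=8)
    return [W[l==k] for k in range(1,n) if s[k,4]>15]
E
python3 - <<'E'
from fit import *
W=cloud('top',np.load('top1.npy'));x,y,z=np.moveaxis(W,-1,0)
for P in strips(W):
    (vx,vy,_,_)=cv2.fitLine(P[:,:2].astype(np.float32),cv2.DIST_HUBER,0,.01,.01).ravel()
    r=cv2.minAreaRect(P[:,:2].astype(np.float32))
    print('strip',P.mean(0).round(4),'y',P[:,1].min().round(4),P[:,1].max().round(4),len(P),'yaw',np.degrees(np.arctan(-vx/vy)).round(2),np.round(r[1],3))
# front edge: per column lowest plate px
E=[];
for c in range(150,360):
    col=np.where((abs(z[:,c]-.11)<.006)&(x[:,c]>.5))[0]
    if len(col): E.append(W[col.max(),c,:2])
E=np.array(E,np.float32);vx,vy,x0,y0=cv2.fitLine(E,cv2.DIST_HUBER,0,.003,.001).ravel()
yaw=np.arctan(-vx/vy);print('edge yaw',np.degrees(yaw),'x at y=0',x0-vx/vy*y0, np.std(E[:,0]-(x0+vx/vy*(E[:,1]-y0))))
pan=rect((z>.14)&(x>.5)&(x<.8)&(abs(y)<.12),W,'pan')
rt=rect((abs(z-.108)<.008)&(x<.55)&(x>.38)&(abs(y)<.3)&(z>.1),W,'bar')
hd=rect((abs(z-.12)<.008)&(x<.53)&(x>.4)&(y>.03)&(y<.25),W,'handle')
rect((z>.035)&(z<.06)&(x<.55)&(x>.38)&(abs(y)<.3),W,'shoe')
E
```

```text
strip [ 0.6216 -0.2263  0.1242] y -0.2693 -0.1995 244 yaw -56.63 [0.083 0.043]
strip [ 0.6406 -0.2758  0.1242] y -0.2868 -0.2557 75 yaw -67.79 [0.058 0.022]
strip [0.5896 0.0321 0.1285] y -0.0008 0.066 23 yaw -19.62 [0.071 0.002]
strip [0.5595 0.1625 0.1266] y 0.0579 0.2707 132 yaw -5.52 [0.214 0.009]
strip [ 0.5259 -0.1861  0.1261] y -0.291 -0.0804 132 yaw -5.76 [0.211 0.008]
strip [0.4809 0.0999 0.1209] y 0.0868 0.1153 57 yaw 68.63 [0.014 0.061]
edge yaw -5.628291 x at y=0 0.54164475 0.0059150425
pan [0.6424 0.0011] [0.1029 0.1238] 69.72 z 0.1528 1141 mean [0.641  0.0014]
bar [ 0.537  -0.1069] [0.3847 0.0371] 88.2 z 0.1096 564 mean [ 0.5382 -0.1633]
handle [0.4792 0.1005] [0.0161 0.0654] 74.25 z 0.1188 96 mean [0.4789 0.1004]
shoe [0.4706 0.011 ] [0.25  0.063] 84.8 z 0.0477 750 mean [0.4665 0.0172]
```

```bash
cat >> h.py <<'E'
def go(p,psi):
    "print tool-frame shift/turn to world p, heading of tool x psi (deg)"
    s=sensors.state();M=rot().as_matrix();d=M.T@(np.array(p)-s['tool_pos'])
    c=np.degrees(np.arctan2(M[1,0],M[0,0]));w=-((psi-c+180)%360-180)
    print('t',round(s['time'],2),'at',np.round(s['tool_pos'],4),'psi',round(c,1),'-> d',d.round(4),'wz',round(w,1),'rows>=',max(np.linalg.norm(d)/.0417,abs(w)/7.16).round(1))
YAW=-5.5;gx=np.array([np.cos(np.radians(YAW)),np.sin(np.radians(YAW))]);gy=np.array([-gx[1],gx[0]])
O=np.array([.540,-.011])
def G(p): p=np.asarray(p)[...,:2]-O; return np.stack([p@gx,p@gy],-1)
def Wd(a,b,z): return np.r_[O+a*gx+b*gy,z]
E
cat > see.py <<'E'
from fit import *
import sys
def see(d,pan=True,tip=None):
    W=cloud('top',d);z=W[...,2];g=G(W);a,b=g[...,0],g[...,1]
    out={}
    def pca(m,l):
        P=g[m];
        if len(P)<15: print(l,'few',len(P));return
        r=cv2.minAreaRect(P.astype(np.float32));e,v=np.linalg.eigh(np.cov(P.T));t=np.degrees(np.arctan2(v[1,1],v[0,1]))
        lo,hi=np.percentile(P,[1,99],0)
        print(l,'G mean',P.mean(0).round(4),'rect',np.round(r[0],4),np.round(r[1],4),round(r[2],1),'pca',round((t+90)%180-90,1),'lo',lo.round(4),'hi',hi.round(4),'z',np.median(z[m]).round(4),len(P))
    pca((abs(z-.108)<.008)&(abs(a+.072)<.035)&(b>-.25)&(b<.25),'bar+')
    pca((z>.1)&(z<.116)&(abs(a+.072)<.035)&(b>-.13)&(b<.06),'bar')
    pca((z>.111)&(z<.126)&(abs(a+.06)<.045)&(b>.06)&(b<.2),'handle')
    pca((z>.035)&(z<.06)&(abs(a+.072)<.045)&(abs(b)<.25),'shoe')
    pca((z>.143)&(z<.16)&(a>-.15)&(a<.22)&(abs(b)<.12),'pan')
    for s in(1,-1):
        pca((z>.119)&(z<.135)&(abs(a)<.012)&(s*b>.055)&(s*b<.3),'strip%+d'%s)
    return g,z
if __name__=='__main__':
    see(np.load('top1.npy'))
E
python3 see.py; python3 -c "
from h import *
go([.479,.1005,.2],166)"
```

```text
bar+ G mean [-0.0717 -0.0127] rect [-0.0777  0.0178] [0.1947 0.0657] 85.5 pca -89.9 lo [-0.0932 -0.0777] hi [-0.0512  0.1086] z 0.1077 456
bar G mean [-0.0716 -0.0194] rect [-0.0715 -0.0198] [0.0403 0.1198] 0.3 pca 89.7 lo [-0.091  -0.0778] hi [-0.0517  0.0392] z 0.1075 431
handle G mean [-0.0714  0.105 ] rect [-0.0712  0.1052] [0.0161 0.0654] 79.8 pca -10.2 lo [-0.1023  0.0938] hi [-0.0402  0.1161] z 0.1187 94
shoe G mean [-0.0758  0.0207] rect [-0.071 -0.027] [0.063  0.3344] 0.3 pca 88.5 lo [-0.1021 -0.1084] hi [-0.0403  0.1385] z 0.0477 751
pan G mean [0.0994 0.0221] rect [0.1007 0.0219] [0.1029 0.1238] 75.2 pca -14.5 lo [ 0.036 -0.035] hi [0.1642 0.0789] z 0.1528 1116
strip+1 G mean [0.0029 0.175 ] rect [0.0038 0.1762] [0.0078 0.2138] 0.3 pca 90.0 lo [0.0001 0.0706] hi [0.0065 0.2811] z 0.1274 125
strip-1 G mean [ 0.0027 -0.1754] rect [ 0.0026 -0.1751] [0.2114 0.0066] 89.6 pca 89.8 lo [-0.0004 -0.2794] hi [ 0.0061 -0.0707] z 0.1261 127
t 1.2 at [ 0.2762 -0.5606  0.2313] psi 26.2 -> d [ 0.4741 -0.5035  0.0313] wz -139.8 rows>= 19.5
```

```bash
python3 -m pendant '[{"dx":0.474,"dy":-0.5035,"dz":0.03,"wz":-138,"hand":0},{"dx":0.474,"dy":-0.5035,"dz":0.03,"wz":-138,"hand":0},{"dx":0.474,"dy":-0.5035,"dz":0.03,"wz":-138,"hand":0},{"dx":0.474,"dy":-0.5035,"dz":0.03,"wz":-138,"hand":0},{"dx":0.474,"dy":-0.5035,"dz":0.03,"wz":-138,"hand":0},{"dx":0.474,"dy":-0.5035,"dz":0.03,"wz":-138,"hand":0},{"dx":0.474,"dy":-0.5035,"dz":0.03,"wz":-138,"hand":0},{"dx":0.474,"dy":-0.5035,"dz":0.03,"wz":-138,"hand":0},{"dx":0.474,"dy":-0.5035,"dz":0.03,"wz":-138,"hand":0},{"dx":0.474,"dy":-0.5035,"dz":0.03,"wz":-138,"hand":0},{"dx":0.474,"dy":-0.5035,"dz":0.03,"wz":-138,"hand":0},{"dx":0.474,"dy":-0.5035,"dz":0.03,"wz":-138,"hand":0},{"dx":0.474,"dy":-0.5035,"dz":0.03,"wz":-138,"hand":0},{"dx":0.474,"dy":-0.5035,"dz":0.03,"wz":-138,"hand":0},{"dx":0.474,"dy":-0.5035,"dz":0.03,"wz":-138,"hand":0},{"dx":0.474,"dy":-0.5035,"dz":0.03,"wz":-138,"hand":0},{"dx":0.474,"dy":-0.5035,"dz":0.03,"wz":-138,"hand":0},{"dx":0.474,"dy":-0.5035,"dz":0.03,"wz":-138,"hand":0},{"dx":0.474,"dy":-0.5035,"dz":0.03,"wz":-138,"hand":0},{"dx":0.474,"dy":-0.5035,"dz":0.03,"wz":-138,"hand":0}]'
python3 -c "
from h import *
go([.479,.1005,.09],164.3)"
```

```text
t 1.2 at [ 0.2762 -0.5606  0.2313] psi 26.2 -> d [ 0.4741 -0.5035  0.1413] wz -138.1 rows>= 19.3invalid input
```

```bash
python3 -m pendant '[{"dx":0.03,"dy":-0.03,"dz":0.0,"wx":0,"wy":0,"wz":-7,"hand":0}]'
```

```text
time: 1.28
tool_pos: [0.2878, -0.5248, 0.2304]
tool_rot: [0.001, 0.959, 0.285, -0.001]
contact_force: [-0.3, 0.6, 0.4]
gripper_width: 0.884
```

```bash
python3 -c "
from h import *
go([.479,.1005,.2],164.3)"
```

```text
t 1.28 at [ 0.2878 -0.5248  0.2304] psi 33.1 -> d [ 0.5015 -0.4197  0.0292] wz -131.2 rows>= 18.3
```

```bash
python3 -m pendant '[{"dx":0.5,"dy":-0.42,"dz":0.03,"wx":0,"wy":0,"wz":-131,"hand":0},{"dx":0.5,"dy":-0.42,"dz":0.03,"wx":0,"wy":0,"wz":-131,"hand":0},{"dx":0.5,"dy":-0.42,"dz":0.03,"wx":0,"wy":0,"wz":-131,"hand":0},{"dx":0.5,"dy":-0.42,"dz":0.03,"wx":0,"wy":0,"wz":-131,"hand":0},{"dx":0.5,"dy":-0.42,"dz":0.03,"wx":0,"wy":0,"wz":-131,"hand":0},{"dx":0.5,"dy":-0.42,"dz":0.03,"wx":0,"wy":0,"wz":-131,"hand":0},{"dx":0.5,"dy":-0.42,"dz":0.03,"wx":0,"wy":0,"wz":-131,"hand":0},{"dx":0.5,"dy":-0.42,"dz":0.03,"wx":0,"wy":0,"wz":-131,"hand":0},{"dx":0.5,"dy":-0.42,"dz":0.03,"wx":0,"wy":0,"wz":-131,"hand":0},{"dx":0.5,"dy":-0.42,"dz":0.03,"wx":0,"wy":0,"wz":-131,"hand":0},{"dx":0.5,"dy":-0.42,"dz":0.03,"wx":0,"wy":0,"wz":-131,"hand":0},{"dx":0.5,"dy":-0.42,"dz":0.03,"wx":0,"wy":0,"wz":-131,"hand":0},{"dx":0.5,"dy":-0.42,"dz":0.03,"wx":0,"wy":0,"wz":-131,"hand":0},{"dx":0.5,"dy":-0.42,"dz":0.03,"wx":0,"wy":0,"wz":-131,"hand":0},{"dx":0.5,"dy":-0.42,"dz":0.03,"wx":0,"wy":0,"wz":-131,"hand":0},{"dx":0.5,"dy":-0.42,"dz":0.03,"wx":0,"wy":0,"wz":-131,"hand":0},{"dx":0.5,"dy":-0.42,"dz":0.03,"wx":0,"wy":0,"wz":-131,"hand":0},{"dx":0.5,"dy":-0.42,"dz":0.03,"wx":0,"wy":0,"wz":-131,"hand":0},{"dx":0.5,"dy":-0.42,"dz":0.03,"wx":0,"wy":0,"wz":-131,"hand":0},{"dx":0.5,"dy":-0.42,"dz":0.03,"wx":0,"wy":0,"wz":-131,"hand":0}]'
python3 -c "
from h import *
go([.479,.1005,.09],164.3)"
```

```text
time: 2.95
tool_pos: [0.4777, 0.1045, 0.2013]
tool_rot: [-0.0, 0.137, 0.991, -0.0]
contact_force: [0.0, -0.2, -0.0]
gripper_width: 0.5
t 2.95 at [0.4777 0.1045 0.2013] psi 164.3 -> d [-0.0023 -0.0035  0.1113] wz 0.0 rows>= 2.7
```

```bash
python3 -m pendant '[{"dx":-0.002,"dy":-0.0035,"dz":0.03,"wx":0,"wy":0,"wz":0,"hand":0},{"dx":-0.002,"dy":-0.0035,"dz":0.06,"wx":0,"wy":0,"wz":0,"hand":0},{"dx":-0.002,"dy":-0.0035,"dz":0.09,"wx":0,"wy":0,"wz":0,"hand":0},{"dx":-0.002,"dy":-0.0035,"dz":0.111,"wx":0,"wy":0,"wz":0,"hand":0},{"dx":-0.002,"dy":-0.0035,"dz":0.111,"wx":0,"wy":0,"wz":0,"hand":0},{"dx":-0.002,"dy":-0.0035,"dz":0.111,"wx":0,"wy":0,"wz":0,"hand":0}]'
python3 -c "
from h import *
go([.479,.1005,.09],164.3)"
```

```text
time: 3.45
tool_pos: [0.4778, 0.1, 0.0895]
tool_rot: [-0.001, 0.138, 0.99, -0.0]
contact_force: [-0.6, -0.5, -0.2]
gripper_width: 0.501
t 3.45 at [0.4778 0.1    0.0895] psi 164.2 -> d [-0.001   0.0008 -0.0005] wz -0.1 rows>= 0.0
```

```bash
python3 -m pendant '[{"dx":0,"dy":0,"dz":0,"wx":0,"wy":0,"wz":0,"hand":-1},{"dx":0,"dy":0,"dz":0,"wx":0,"wy":0,"wz":0,"hand":-1},{"dx":0,"dy":0,"dz":0,"wx":0,"wy":0,"wz":0,"hand":-1},{"dx":0,"dy":0,"dz":0,"wx":0,"wy":0,"wz":0,"hand":-1},{"dx":0,"dy":0,"dz":0,"wx":0,"wy":0,"wz":0,"hand":-1},{"dx":0,"dy":0,"dz":0,"wx":0,"wy":0,"wz":0,"hand":-1}]'
python3 -c "
from h import *
go([.479,.1005,.09],164.3);print(sensors.state()['ft_torque'])"
```

```text
time: 3.95
tool_pos: [0.4802, 0.1002, 0.0929]
tool_rot: [0.002, 0.137, 0.991, 0.0]
contact_force: [-2.8, -1.2, 7.5]
gripper_width: 0.174
t 3.95 at [0.4802 0.1002 0.0929] psi 164.2 -> d [ 0.0012 -0.      0.0029] wz -0.1 rows>= 0.1
[-0.18659893  0.39685099  0.14448868]
```

```bash
python3 -m pendant '[{"dx":0.001,"dy":0.004,"dz":-0.003,"wx":0,"wy":0,"wz":0,"hand":-1},{"dx":0.0015,"dy":0.008,"dz":-0.003,"wx":0,"wy":0,"wz":0,"hand":-1},{"dx":0.002,"dy":0.012,"dz":-0.003,"wx":0,"wy":0,"wz":0,"hand":-1},{"dx":0.003,"dy":0.016,"dz":-0.003,"wx":0,"wy":0,"wz":0,"hand":-1},{"dx":0.0035,"dy":0.0192,"dz":-0.003,"wx":0,"wy":0,"wz":0,"hand":-1},{"dx":0.0035,"dy":0.0192,"dz":-0.003,"wx":0,"wy":0,"wz":0,"hand":-1},{"dx":0.0035,"dy":0.0192,"dz":-0.003,"wx":0,"wy":0,"wz":0,"hand":-1},{"dx":0.0035,"dy":0.0192,"dz":-0.003,"wx":0,"wy":0,"wz":0,"hand":-1}]'
cat > look.py <<'E'
from see import *
import sys
p,d=cams.grab_frame('top');np.save('last.npy',d);cv2.imwrite('pics/%s.png'%sys.argv[1],p[...,::-1])
s=sensors.state();print('t',s['time'],'tcp G',G(s['tool_pos']).round(4),s['tool_pos'].round(4) if hasattr(s['tool_pos'],'round') else s['tool_pos'],'F',np.round(s['contact_force'],1),'T',np.round(s['ft_torque'],2))
see(d)
E
python3 look.py l1
```

```text
time: 4.62
tool_pos: [0.4819, 0.12, 0.093]
tool_rot: [0.002, 0.137, 0.991, 0.001]
contact_force: [7.9, 0.7, -8.5]
gripper_width: 0.175
t 4.6667 tcp G [-0.0703  0.1248] [0.482  0.12   0.0931] F [ 7.   1.1 -9.4] T [ 0.02 -1.14  0.11]
bar+ G mean [-0.0722  0.0059] rect [-0.0734  0.0402] [0.0475 0.1915] 4.5 pca -87.4 lo [-0.1004 -0.0549] hi [-0.0519  0.1273] z 0.1078 439
bar G mean [-0.0716  0.0021] rect [-0.0709  0.0016] [0.1162 0.0406] 90.0 pca 89.6 lo [-0.0911 -0.0551] hi [-0.0519  0.059 ] z 0.1077 420
handle G mean [-0.0962  0.1276] rect [-0.084   0.0995] [0.012  0.0875] 25.6 pca -61.5 lo [-0.1037  0.0726] hi [-0.0652  0.1402] z 0.1177 17
shoe G mean [-0.0814  0.0085] rect [-0.0713  0.0128] [0.0625 0.3648] 0.1 pca -85.4 lo [-0.1024 -0.0857] hi [-0.0405  0.1613] z 0.047 491
pan G mean [0.0988 0.0222] rect [0.034  0.0391] [0.1026 0.2605] 75.8 pca -17.4 lo [ 0.0349 -0.0345] hi [0.1647 0.0807] z 0.1525 1125
strip+1 G mean [0.0033 0.2233] rect [0.0036 0.1764] [0.006  0.2141] 0.1 pca -90.0 lo [0.0005 0.0695] hi [0.0064 0.2831] z 0.1266 42
strip-1 G mean [ 0.0027 -0.1764] rect [ 0.003  -0.1756] [0.0067 0.2126] 0.0 pca -90.0 lo [-0.0003 -0.2805] hi [ 0.0063 -0.0708] z 0.1266 129
```

```bash
python3 -m pendant '[{"dx":0,"dy":0,"dz":0.001,"wx":0,"wy":0,"wz":5,"hand":-1},{"dx":0,"dy":0,"dz":0.001,"wx":0,"wy":0,"wz":10,"hand":-1},{"dx":0,"dy":0,"dz":0.001,"wx":0,"wy":0,"wz":15,"hand":-1},{"dx":0,"dy":0,"dz":0.001,"wx":0,"wy":0,"wz":20,"hand":-1},{"dx":0,"dy":0,"dz":0.001,"wx":0,"wy":0,"wz":25,"hand":-1},{"dx":0,"dy":0,"dz":0.001,"wx":0,"wy":0,"wz":30,"hand":-1},{"dx":0,"dy":0,"dz":0.001,"wx":0,"wy":0,"wz":35,"hand":-1},{"dx":0,"dy":0,"dz":0.001,"wx":0,"wy":0,"wz":40,"hand":-1},{"dx":0,"dy":0,"dz":0.001,"wx":0,"wy":0,"wz":40,"hand":-1}]'
python3 -c "
from h import *
go([.479,.1005,.09],164.3);print(sensors.state()['ft_torque'])"
```

```text
time: 5.42
tool_pos: [0.4806, 0.1193, 0.093]
tool_rot: [0.0, 0.468, 0.884, -0.0]
contact_force: [-1.8, -3.6, 1.4]
gripper_width: 0.175
t 5.42 at [0.4806 0.1193 0.093 ] psi 124.1 -> d [-0.0147 -0.0119  0.003 ] wz -40.2 rows>= 5.6
[-0.57445609  0.28256499 -0.16344896]
```

```bash
python3 -m pendant '[{"dx":0,"dy":0,"dz":0,"wx":0,"wy":0,"wz":5,"hand":-1},{"dx":0,"dy":0,"dz":0,"wx":0,"wy":0,"wz":10,"hand":-1},{"dx":0,"dy":0,"dz":0,"wx":0,"wy":0,"wz":15,"hand":-1},{"dx":0,"dy":0,"dz":0,"wx":0,"wy":0,"wz":20,"hand":-1},{"dx":0,"dy":0,"dz":0,"wx":0,"wy":0,"wz":22,"hand":-1},{"dx":0,"dy":0,"dz":0,"wx":0,"wy":0,"wz":22,"hand":-1}]'
python3 -c "
from h import *
go([.479,.1005,.09],164.3);print(sensors.state()['ft_torque'])"
```

```text
time: 5.92
tool_pos: [0.4793, 0.1187, 0.0931]
tool_rot: [-0.001, 0.627, 0.779, -0.002]
contact_force: [-9.1, -5.6, 7.3]
gripper_width: 0.173
t 5.92 at [0.4793 0.1187 0.0931] psi 102.3 -> d [-0.0177 -0.0042  0.0031] wz -62.0 rows>= 8.7
[-0.96632785  1.20249838 -0.03170896]
```

```bash
python3 -m pendant '[{"dx":0,"dy":0,"dz":0,"wx":0,"wy":0,"wz":4,"hand":-1},{"dx":0,"dy":0,"dz":0,"wx":0,"wy":0,"wz":7,"hand":-1},{"dx":0,"dy":0,"dz":0,"wx":0,"wy":0,"wz":7,"hand":-1}]'
python3 -c "
from h import *
go([.479,.1005,.09],164.3);print(sensors.state()['ft_torque'])"
```

```text
time: 6.17
tool_pos: [0.4792, 0.1186, 0.0931]
tool_rot: [-0.0, 0.671, 0.741, -0.003]
contact_force: [-8.4, -5.2, 8.7]
gripper_width: 0.176
t 6.17 at [0.4792 0.1186 0.0931] psi 95.7 -> d [-0.018  -0.0019  0.0032] wz -68.6 rows>= 9.6
[-0.82045614  1.43814918  2.13906427]
```

```bash
python3 -m pendant '[{"dx":0,"dy":0,"dz":0,"wx":0,"wy":0,"wz":7,"hand":0},{"dx":0,"dy":0,"dz":0,"wx":0,"wy":0,"wz":0,"hand":0},{"dx":0,"dy":0,"dz":0,"wx":0,"wy":0,"wz":0,"hand":0},{"dx":0,"dy":0,"dz":-0.03,"wx":0,"wy":0,"wz":0,"hand":0},{"dx":0,"dy":0,"dz":-0.07,"wx":0,"wy":0,"wz":0,"hand":0},{"dx":0,"dy":0,"dz":-0.11,"wx":0,"wy":0,"wz":0,"hand":0},{"dx":-0.04,"dy":0,"dz":-0.15,"wx":0,"wy":0,"wz":0,"hand":0},{"dx":0.08,"dy":-0.04,"dz":-0.15,"wx":0,"wy":0,"wz":0,"hand":0},{"dx":0.08,"dy":-0.08,"dz":-0.15,"wx":0,"wy":0,"wz":0,"hand":0},{"dx":0.08,"dy":-0.1,"dz":-0.15,"wx":0,"wy":0,"wz":0,"hand":0},{"dx":0.08,"dy":-0.1,"dz":-0.15,"wx":0,"wy":0,"wz":0,"hand":0},{"dx":0.08,"dy":-0.1,"dz":-0.15,"wx":0,"wy":0,"wz":0,"hand":0}]'
python3 look.py l2
```

```text
time: 7.17
tool_pos: [0.371, 0.1924, 0.2433]
tool_rot: [-0.0, 0.673, 0.74, 0.001]
contact_force: [0.8, -1.1, -0.0]
gripper_width: 0.503
t 7.2167 tcp G [-0.186   0.1855] [0.3726 0.1915 0.2432] F [ 0.2 -0.1  0.8] T [ 0.02 -0.04  0.01]
bar+ G mean [-0.0719  0.0116] rect [-0.071   0.0535] [0.2165 0.0406] 89.8 pca -89.0 lo [-0.0913 -0.0536] hi [-0.0519  0.1518] z 0.1079 451
bar G mean [-0.0717  0.0026] rect [-0.0712  0.0025] [0.1146 0.0406] 89.8 pca -90.0 lo [-0.0913 -0.0537] hi [-0.0517  0.0588] z 0.1078 411
handle G mean [-0.0717  0.1276] rect [-0.0724  0.1107] [0.0982 0.0297] 86.9 pca -79.1 lo [-0.0847  0.0624] hi [-0.0583  0.1597] z 0.1191 100
shoe G mean [-0.0768  0.0435] rect [-0.0712  0.0399] [0.0628 0.25  ] 0.1 pca 89.2 lo [-0.1021 -0.0837] hi [-0.0404  0.163 ] z 0.0478 728
pan G mean [0.0993 0.0222] rect [0.1005 0.022 ] [0.1027 0.1238] 75.7 pca -14.8 lo [ 0.036 -0.035] hi [0.1639 0.0791] z 0.1523 1112
strip+1 G mean [0.003  0.1742] rect [0.0022 0.1757] [0.2127 0.0088] 90.0 pca 89.8 lo [0.0003 0.0705] hi [0.0066 0.2791] z 0.1272 122
strip-1 G mean [ 0.0028 -0.1744] rect [ 0.0047 -0.1756] [0.0097 0.2123] 0.0 pca 90.0 lo [-0.     -0.2807] hi [ 0.0068 -0.0706] z 0.1263 125
```

```bash
python3 -c "
from h import *
go(Wd(-.072,.1295,.0935),95.4)"
```

```text
t 7.22 at [0.3726 0.1915 0.2432] psi 95.4 -> d [-0.0767  0.101   0.1498] wz -0.0 rows>= 4.7
```

```bash
python3 -m pendant '[{"dx":-0.0767,"dy":0.101,"dz":0,"wx":0,"wy":0,"wz":0,"hand":0},{"dx":-0.0767,"dy":0.101,"dz":0,"wx":0,"wy":0,"wz":0,"hand":0},{"dx":-0.0767,"dy":0.101,"dz":0,"wx":0,"wy":0,"wz":0,"hand":0},{"dx":-0.0767,"dy":0.101,"dz":0.04,"wx":0,"wy":0,"wz":0,"hand":0},{"dx":-0.0767,"dy":0.101,"dz":0.08,"wx":0,"wy":0,"wz":0,"hand":0},{"dx":-0.0767,"dy":0.101,"dz":0.1,"wx":0,"wy":0,"wz":0,"hand":0},{"dx":-0.0767,"dy":0.101,"dz":0.1,"wx":0,"wy":0,"wz":0,"hand":0},{"dx":-0.0767,"dy":0.101,"dz":0.1,"wx":0,"wy":0,"wz":0,"hand":0}]'
python3 -c "
from h import *
go(Wd(-.072,.1295,.0935),95.4)"
```

```text
time: 7.88
tool_pos: [0.481, 0.1225, 0.1413]
tool_rot: [-0.001, 0.675, 0.738, -0.001]
contact_force: [0.0, 0.1, 0.6]
gripper_width: 0.499
t 7.88 at [0.481  0.1225 0.1413] psi 95.2 -> d [0.0023 0.     0.0478] wz -0.2 rows>= 1.1
```

Descend, grip, and turn back 35° (to ~0.6 rad, loose).

```bash
python3 -m pendant '[{"dx":0.002,"dy":0,"dz":0.03,"wx":0,"wy":0,"wz":0,"hand":0},{"dx":0.002,"dy":0,"dz":0.047,"wx":0,"wy":0,"wz":0,"hand":0},{"dx":0.002,"dy":0,"dz":0.047,"wx":0,"wy":0,"wz":0,"hand":-1},{"dx":0.002,"dy":0,"dz":0.047,"wx":0,"wy":0,"wz":0,"hand":-1},{"dx":0.002,"dy":0,"dz":0.047,"wx":0,"wy":0,"wz":0,"hand":-1},{"dx":0.002,"dy":0,"dz":0.047,"wx":0,"wy":0,"wz":0,"hand":-1},{"dx":0.002,"dy":0,"dz":0.047,"wx":0,"wy":0,"wz":0,"hand":-1},{"dx":0.002,"dy":0,"dz":0.047,"wx":0,"wy":0,"wz":0,"hand":-1},{"dx":0.002,"dy":0,"dz":0.047,"wx":0,"wy":0,"wz":-6,"hand":-1},{"dx":0.002,"dy":0,"dz":0.047,"wx":0,"wy":0,"wz":-12,"hand":-1},{"dx":0.002,"dy":0,"dz":0.047,"wx":0,"wy":0,"wz":-18,"hand":-1},{"dx":0.002,"dy":0,"dz":0.047,"wx":0,"wy":0,"wz":-24,"hand":-1},{"dx":0.002,"dy":0,"dz":0.047,"wx":0,"wy":0,"wz":-30,"hand":-1},{"dx":0.002,"dy":0,"dz":0.047,"wx":0,"wy":0,"wz":-35,"hand":-1},{"dx":0.002,"dy":0,"dz":0.047,"wx":0,"wy":0,"wz":-35,"hand":-1},{"dx":0.002,"dy":0,"dz":0.047,"wx":0,"wy":0,"wz":-35,"hand":-1}]'
python3 look.py l3; python3 -c "
from h import *
p=sensors.state()['tool_pos'];go(Wd(-.072,G(p)[1]-.005,p[2]),130.2)"
```

```text
time: 9.22
tool_pos: [0.4768, 0.1253, 0.0963]
tool_rot: [-0.005, 0.42, 0.907, -0.003]
contact_force: [-19.4, -0.7, 5.4]
gripper_width: 0.174
t 9.2667 tcp G [-0.076   0.1296] [0.4768 0.1253 0.0963] F [-18.8  -0.3   6.1] T [-0.04  2.87  0.17]
bar+ G mean [-0.0715  0.0063] rect [-0.0729  0.0474] [0.0438 0.2045] 2.2 pca -88.9 lo [-0.0914 -0.0536] hi [-0.0517  0.0641] z 0.108 432
bar G mean [-0.0713  0.003 ] rect [-0.0712  0.0027] [0.0407 0.1144] 0.0 pca -89.8 lo [-0.0913 -0.0537] hi [-0.0517  0.0589] z 0.108 411
handle few 4
shoe G mean [-0.0796  0.0084] rect [-0.071   0.0591] [0.2869 0.0632] 89.9 pca -86.9 lo [-0.1024 -0.0834] hi [-0.0406  0.1617] z 0.0473 486
pan G mean [0.099  0.0223] rect [0.0224 0.0422] [0.1025 0.2847] 75.6 pca -17.1 lo [ 0.0349 -0.0347] hi [0.1638 0.0802] z 0.1522 1125
strip+1 G mean [0.0033 0.2084] rect [0.0034 0.176 ] [0.2135 0.006 ] 89.9 pca 89.9 lo [0.0004 0.0694] hi [0.0063 0.2825] z 0.1277 43
strip-1 G mean [ 0.0028 -0.1747] rect [ 0.0045 -0.1759] [0.0107 0.2129] 0.5 pca 89.9 lo [-2.000e-04 -2.801e-01] hi [ 0.0061 -0.0707] z 0.127 127
t 9.27 at [0.4768 0.1253 0.0963] psi 130.3 -> d [-0.0063 -0.0008 -0.    ] wz 0.1 rows>= 0.2
```

```bash
python3 -m pendant '[{"dx":-0.003,"dy":0,"dz":0,"wx":0,"wy":0,"wz":0,"hand":-1},{"dx":-0.006,"dy":-0.001,"dz":0,"wx":0,"wy":0,"wz":0,"hand":-1},{"dx":-0.006,"dy":-0.001,"dz":0,"wx":0,"wy":0,"wz":0,"hand":-1},{"dx":-0.006,"dy":-0.001,"dz":0,"wx":0,"wy":0,"wz":0,"hand":-1}]'
python3 look.py l4 | grep -v -e strip -e pan -e handle
```

```text
time: 9.6
tool_pos: [0.4767, 0.1219, 0.0962]
tool_rot: [-0.01, 0.42, 0.907, -0.003]
contact_force: [-32.8, 6.2, 15.3]
gripper_width: 0.171
t 9.65 tcp G [-0.0758  0.1262] [0.4766 0.1219 0.0962] F [-31.9   4.9  14.4] T [0.9 4.8 0.1]
bar+ G mean [-0.0718  0.0035] rect [-0.0725  0.0454] [0.0445 0.2067] 2.3 pca -88.6 lo [-0.0914 -0.0568] hi [-0.0513  0.0617] z 0.1075 428
bar G mean [-0.0716  0.0013] rect [-0.0711  0.0011] [0.1175 0.0406] 89.9 pca 89.8 lo [-0.0912 -0.0568] hi [-0.0513  0.0592] z 0.1075 418
shoe G mean [-0.0798  0.0042] rect [-0.0715  0.0369] [0.2495 0.0622] 89.9 pca -86.7 lo [-0.1022 -0.0867] hi [-0.0407  0.1581] z 0.0477 490
```

```bash
python3 -m pendant '[{"dx":0.003,"dy":-0.0056,"dz":0,"wx":0,"wy":0,"wz":0,"hand":-1},{"dx":0.003,"dy":-0.0056,"dz":0,"wx":0,"wy":0,"wz":0,"hand":-1},{"dx":0.003,"dy":-0.0056,"dz":0,"wx":0,"wy":0,"wz":0,"hand":-1}]'
python3 look.py l5 | grep -v -e strip -e pan -e handle
```

```text
time: 9.9
tool_pos: [0.476, 0.1193, 0.0963]
tool_rot: [-0.002, 0.42, 0.907, -0.0]
contact_force: [-9.5, 2.2, -0.4]
gripper_width: 0.172
t 9.95 tcp G [-0.0761  0.1235] [0.4761 0.1192 0.0964] F [-9.6  1.7 -1.1] T [0.37 1.6  0.21]
bar+ G mean [-0.0718 -0.    ] rect [-0.0724  0.0405] [0.0438 0.2035] 2.5 pca -89.6 lo [-0.0911 -0.0591] hi [-0.0515  0.0579] z 0.1075 427
bar G mean [-0.0717 -0.0003] rect [-0.0711 -0.0009] [0.0405 0.1195] 0.4 pca 89.9 lo [-0.091  -0.0591] hi [-0.0515  0.0575] z 0.1075 426
shoe G mean [-0.0795  0.0001] rect [-0.0709 -0.0317] [0.3798 0.0631] 90.0 pca -86.4 lo [-0.1022 -0.0896] hi [-0.0404  0.1539] z 0.0474 486
```

```bash
python3 -m pendant '[{"dx":0,"dy":0.0002,"dz":0,"wx":0,"wy":0,"wz":5,"hand":-1},{"dx":0.0001,"dy":0.0005,"dz":0,"wx":0,"wy":0,"wz":10,"hand":-1},{"dx":0.0003,"dy":0.0009,"dz":0,"wx":0,"wy":0,"wz":15,"hand":-1},{"dx":0.0004,"dy":0.0012,"dz":0,"wx":0,"wy":0,"wz":20,"hand":-1},{"dx":0.0006,"dy":0.0015,"dz":0,"wx":0,"wy":0,"wz":25,"hand":-1},{"dx":0.0008,"dy":0.0018,"dz":0,"wx":0,"wy":0,"wz":30,"hand":-1},{"dx":0.001,"dy":0.002,"dz":0,"wx":0,"wy":0,"wz":35,"hand":-1},{"dx":0.001,"dy":0.002,"dz":0,"wx":0,"wy":0,"wz":36,"hand":-1},{"dx":0.001,"dy":0.002,"dz":0,"wx":0,"wy":0,"wz":36,"hand":-1}]'
python3 look.py l6 | grep -v -e strip -e pan -e handle
```

```text
time: 10.7
tool_pos: [0.4775, 0.1199, 0.0966]
tool_rot: [-0.0, 0.678, 0.735, -0.003]
contact_force: [-7.8, -3.7, -1.7]
gripper_width: 0.176
t 10.75 tcp G [-0.0748  0.1243] [0.4775 0.1199 0.0966] F [-9.  -3.6 -0.5] T [-0.23  1.46  2.26]
bar+ G mean [-0.0713 -0.0006] rect [-0.0715 -0.0005] [0.1198 0.0404] 90.0 pca 90.0 lo [-0.0911 -0.059 ] hi [-0.0518  0.0575] z 0.1075 424
bar G mean [-0.0713 -0.0006] rect [-0.0715 -0.0005] [0.1198 0.0404] 90.0 pca 90.0 lo [-0.0911 -0.059 ] hi [-0.0518  0.0575] z 0.1075 424
shoe G mean [-0.0793  0.0033] rect [-0.0711  0.0338] [0.0626 0.2488] 0.1 pca -87.2 lo [-0.1022 -0.0896] hi [-0.0405  0.1544] z 0.0478 501
```

```bash
python3 -m pendant '[{"dx":0,"dy":0,"dz":0,"wx":0,"wy":0,"wz":0,"hand":0},{"dx":0,"dy":0,"dz":0,"wx":0,"wy":0,"wz":0,"hand":0},{"dx":0,"dy":0,"dz":0,"wx":0,"wy":0,"wz":0,"hand":0},{"dx":0,"dy":0,"dz":-0.03,"wx":0,"wy":0,"wz":0,"hand":0},{"dx":0,"dy":0,"dz":-0.07,"wx":0,"wy":0,"wz":0,"hand":0},{"dx":0,"dy":0,"dz":-0.1,"wx":0,"wy":0,"wz":0,"hand":0},{"dx":0,"dy":0,"dz":-0.1,"wx":0,"wy":0,"wz":0,"hand":0}]'
python3 -c "
from h import *
go(Wd(.095,.13,.2),84.5)"
```

```text
time: 11.33
tool_pos: [0.4841, 0.1211, 0.2055]
tool_rot: [0.006, 0.681, 0.733, 0.006]
contact_force: [-0.2, -0.4, 0.6]
gripper_width: 0.501
t 11.33 at [0.4841 0.1211 0.2055] psi 94.2 -> d [-0.0237  0.1615  0.0083] wz 9.7 rows>= 3.9
```

```bash
python3 -m pendant '[{"dx":-0.0237,"dy":0.1615,"dz":0,"wx":0,"wy":0,"wz":9.5,"hand":0},{"dx":-0.0237,"dy":0.1615,"dz":0,"wx":0,"wy":0,"wz":9.5,"hand":0},{"dx":-0.0237,"dy":0.1615,"dz":0,"wx":0,"wy":0,"wz":9.5,"hand":0},{"dx":-0.0237,"dy":0.1615,"dz":0,"wx":0,"wy":0,"wz":9.5,"hand":0},{"dx":-0.0237,"dy":0.1615,"dz":0.02,"wx":0,"wy":0,"wz":9.5,"hand":0},{"dx":-0.0237,"dy":0.1615,"dz":0.04,"wx":0,"wy":0,"wz":9.5,"hand":0},{"dx":-0.0237,"dy":0.1615,"dz":0.05,"wx":0,"wy":0,"wz":9.5,"hand":0},{"dx":-0.0237,"dy":0.1615,"dz":0.05,"wx":0,"wy":0,"wz":9.5,"hand":0},{"dx":-0.0237,"dy":0.1615,"dz":0.05,"wx":0,"wy":0,"wz":9.5,"hand":0}]'
python3 look.py l7 | grep -v -e strip -e bar -e shoe; python3 -c "
from h import *
go(Wd(.095,.13,.118),84.5)"
```

```text
time: 12.08
tool_pos: [0.6415, 0.1089, 0.1455]
tool_rot: [-0.0, 0.739, 0.674, 0.0]
contact_force: [-0.6, -0.9, -0.1]
gripper_width: 0.501
t 12.1333 tcp G [0.0902 0.1292] [0.6421 0.1089 0.1468] F [-0.2 -0.2  0.1] T [-0.02 -0.01  0.01]
handle few 0
pan G mean [0.0999 0.021 ] rect [0.1002 0.0223] [0.1027 0.1225] 75.5 pca -8.3 lo [ 0.0358 -0.0349] hi [0.1639 0.0743] z 0.1522 1109
t 12.13 at [0.6421 0.1089 0.1468] psi 84.7 -> d [0.0008 0.0048 0.0288] wz 0.2 rows>= 0.7
```

View pics/l7.png

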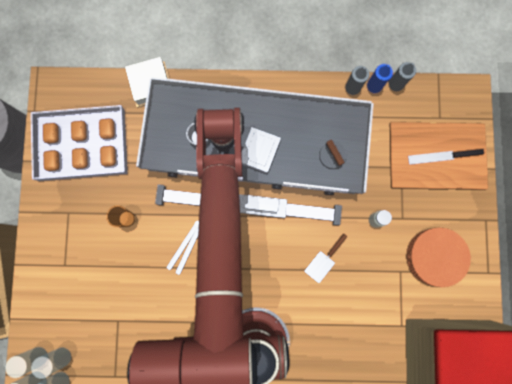

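The gripper (about (220,145)) is hovering between the cup (195,135) and the pan (262,149), clear of both. I'll descend and push the pan sideways to square and centre it.

```bash
python3 -m pendant '[{"dx":0,"dy":0.004,"dz":0.015,"wx":0,"wy":0,"wz":0,"hand":0},{"dx":0,"dy":0.004,"dz":0.029,"wx":0,"wy":0,"wz":0,"hand":0},{"dx":0,"dy":0.004,"dz":0.029,"wx":0,"wy":0,"wz":0,"hand":0},{"dx":-0.01,"dy":0.004,"dz":0.029,"wx":0,"wy":0,"wz":0,"hand":0},{"dx":-0.02,"dy":0.004,"dz":0.029,"wx":0,"wy":0,"wz":0,"hand":0},{"dx":-0.026,"dy":0.004,"dz":0.029,"wx":0,"wy":0,"wz":0,"hand":0},{"dx":-0.032,"dy":0.004,"dz":0.029,"wx":0,"wy":0,"wz":0,"hand":0},{"dx":-0.038,"dy":0.004,"dz":0.029,"wx":0,"wy":0,"wz":0,"hand":0},{"dx":-0.042,"dy":0.004,"dz":0.029,"wx":0,"wy":0,"wz":0,"hand":0},{"dx":-0.046,"dy":0.004,"dz":0.029,"wx":0,"wy":0,"wz":0,"hand":0},{"dx":-0.05,"dy":0.004,"dz":0.029,"wx":0,"wy":0,"wz":0,"hand":0},{"dx":-0.054,"dy":0.004,"dz":0.029,"wx":0,"wy":0,"wz":0,"hand":0},{"dx":-0.058,"dy":0.004,"dz":0.029,"wx":0,"wy":0,"wz":0,"hand":0}]'
python3 look.py l8 | grep -v -e strip -e bar -e shoe
```

```text
time: 13.22
tool_pos: [0.6403, 0.0508, 0.1166]
tool_rot: [-0.0, 0.739, 0.674, 0.0]
contact_force: [-1.9, 3.4, 2.0]
gripper_width: 0.501
t 13.2667 tcp G [0.094  0.0702] [0.6403 0.0499 0.1165] F [0.2 3.  1.7] T [ 0.47  0.11 -0.12]
handle few 14
pan G mean [ 0.1024 -0.0098] rect [0.105  0.0045] [0.0975 0.1223] 81.2 pca -10.5 lo [ 0.0422 -0.048 ] hi [0.1634 0.0523] z 0.1523 706
```

```bash
python3 -m pendant '[{"dx":-0.004,"dy":0,"dz":0,"wx":0,"wy":0,"wz":0,"hand":0},{"dx":-0.008,"dy":0,"dz":0,"wx":0,"wy":0,"wz":0,"hand":0},{"dx":-0.009,"dy":0,"dz":0,"wx":0,"wy":0,"wz":0,"hand":0},{"dx":0.02,"dy":0,"dz":0,"wx":0,"wy":0,"wz":0,"hand":0},{"dx":0.06,"dy":0,"dz":0,"wx":0,"wy":0,"wz":0,"hand":0},{"dx":0.06,"dy":0,"dz":0,"wx":0,"wy":0,"wz":0,"hand":0},{"dx":0.06,"dy":0,"dz":0,"wx":0,"wy":0,"wz":0,"hand":0}]'
python3 look.py l9 | grep -v -e strip -e bar -e shoe;
```

```text
time: 13.85
tool_pos: [0.6458, 0.111, 0.1158]
tool_rot: [0.001, 0.738, 0.675, -0.001]
contact_force: [0.7, 0.1, 0.2]
gripper_width: 0.499
t 13.9 tcp G [0.0937 0.1306] [0.6458 0.11   0.1158] F [ 0.3 -0.5 -0.6] T [ 0.02  0.02 -0.03]
handle few 0
pan G mean [ 0.107  -0.0006] rect [ 0.1082 -0.0006] [0.1026 0.1236] 84.6 pca -4.3 lo [ 0.0464 -0.0524] hi [0.1685 0.0507] z 0.1524 1116
```

```bash
python3 -c "
from h import *
go(Wd(.207,0,.20),174.5)"
```

```text
t 13.9 at [0.6458 0.11   0.1158] psi 84.8 -> d [-0.1314  0.1126 -0.0839] wz -89.7 rows>= 12.5
```

```bash
python3 -m pendant '[{"dx":0,"dy":0,"dz":-0.04,"wx":0,"wy":0,"wz":0,"hand":0},{"dx":0,"dy":0,"dz":-0.08,"wx":0,"wy":0,"wz":-7,"hand":0},{"dx":-0.13,"dy":0.1126,"dz":-0.084,"wx":0,"wy":0,"wz":-89.7,"hand":0},{"dx":-0.13,"dy":0.1126,"dz":-0.084,"wx":0,"wy":0,"wz":-89.7,"hand":0},{"dx":-0.13,"dy":0.1126,"dz":-0.084,"wx":0,"wy":0,"wz":-89.7,"hand":0},{"dx":-0.13,"dy":0.1126,"dz":-0.084,"wx":0,"wy":0,"wz":-89.7,"hand":0},{"dx":-0.13,"dy":0.1126,"dz":-0.084,"wx":0,"wy":0,"wz":-89.7,"hand":0},{"dx":-0.13,"dy":0.1126,"dz":-0.084,"wx":0,"wy":0,"wz":-89.7,"hand":0},{"dx":-0.13,"dy":0.1126,"dz":-0.084,"wx":0,"wy":0,"wz":-89.7,"hand":0},{"dx":-0.13,"dy":0.1126,"dz":-0.084,"wx":0,"wy":0,"wz":-89.7,"hand":0},{"dx":-0.13,"dy":0.1126,"dz":-0.084,"wx":0,"wy":0,"wz":-89.7,"hand":0},{"dx":-0.13,"dy":0.1126,"dz":-0.084,"wx":0,"wy":0,"wz":-89.7,"hand":0},{"dx":-0.13,"dy":0.1126,"dz":-0.084,"wx":0,"wy":0,"wz":-89.7,"hand":0},{"dx":-0.13,"dy":0.1126,"dz":-0.084,"wx":0,"wy":0,"wz":-89.7,"hand":0},{"dx":-0.13,"dy":0.1126,"dz":-0.084,"wx":0,"wy":0,"wz":-89.7,"hand":0},{"dx":-0.13,"dy":0.1126,"dz":-0.084,"wx":0,"wy":0,"wz":-89.7,"hand":0}]'
python3 -c "
from h import *
go(Wd(.207,0,.118),174.5)"
```

```text
time: 15.23
tool_pos: [0.7457, -0.031, 0.2]
tool_rot: [-0.0, 0.05, 0.999, -0.0]
contact_force: [-0.1, 0.5, 0.2]
gripper_width: 0.505
t 15.23 at [ 0.7457 -0.031   0.2   ] psi 174.2 -> d [-0.0004  0.0003  0.0819] wz -0.3 rows>= 2.0
```

```bash
python3 -m pendant '[{"dx":0,"dy":0,"dz":0.04,"wx":0,"wy":0,"wz":0,"hand":0},{"dx":0,"dy":0,"dz":0.07,"wx":0,"wy":0,"wz":0,"hand":0},{"dx":0,"dy":0,"dz":0.082,"wx":0,"wy":0,"wz":0,"hand":0},{"dx":0,"dy":0,"dz":0.082,"wx":0,"wy":0,"wz":0,"hand":0},{"dx":0.012,"dy":0,"dz":0.082,"wx":0,"wy":0,"wz":0,"hand":0},{"dx":0.02,"dy":0,"dz":0.082,"wx":0,"wy":0,"wz":0,"hand":0},{"dx":0.026,"dy":0,"dz":0.082,"wx":0,"wy":0,"wz":0,"hand":0},{"dx":0.032,"dy":0,"dz":0.082,"wx":0,"wy":0,"wz":0,"hand":0},{"dx":0.038,"dy":0,"dz":0.082,"wx":0,"wy":0,"wz":0,"hand":0},{"dx":0.044,"dy":0,"dz":0.082,"wx":0,"wy":0,"wz":0,"hand":0},{"dx":0.05,"dy":0,"dz":0.082,"wx":0,"wy":0,"wz":0,"hand":0},{"dx":0.056,"dy":0,"dz":0.082,"wx":0,"wy":0,"wz":0,"hand":0},{"dx":0.062,"dy":0,"dz":0.082,"wx":0,"wy":0,"wz":0,"hand":0}]'
python3 look.py l10 | grep -v -e strip -e bar -e shoe;
```

```text
time: 16.32
tool_pos: [0.6856, -0.0238, 0.1205]
tool_rot: [0.003, 0.048, 0.999, -0.001]
contact_force: [4.9, -0.3, 3.8]
gripper_width: 0.5
t 16.3667 tcp G [0.1447 0.0013] [ 0.6842 -0.0236  0.12  ] F [ 3.3 -0.8  3.1] T [-0.08 -0.35  0.08]
handle G mean [-0.0715  0.1239] rect [-0.0711  0.1244] [0.0162 0.0663] 15.4 pca -74.9 lo [-0.0864  0.0921] hi [-0.0576  0.1564] z 0.1191 94
pan G mean [ 0.0818 -0.0293] rect [ 0.0946 -0.0294] [0.1552 0.063 ] 36.4 pca 27.8 lo [ 0.0174 -0.0578] hi [0.1396 0.0391] z 0.15 93
```

View pics/l10.png

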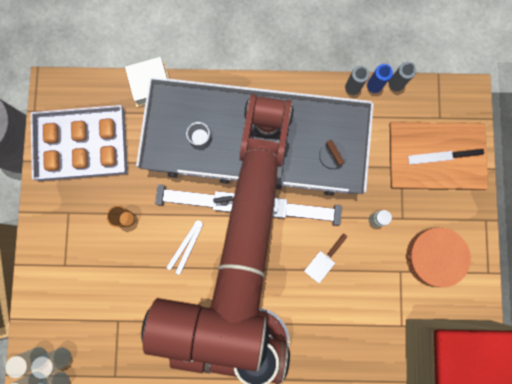

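The arm hides the pan in the top view. The handle is clamped crosswise at (222,200) and the cup and press are unmoved. I'll measure the pan from the scene camera instead.

```bash
cat > ls.py <<'E'
from see import *
p,d=cams.grab_frame('scene');cv2.imwrite('pics/%s.png'%sys.argv[1],p[...,::-1])
W=cloud('scene',d);g=G(W);z=W[...,2]
cv2.imwrite('pics/%s_c.png'%sys.argv[1],cv2.resize(p[150:270,180:330,::-1],None,fx=4,fy=4,interpolation=cv2.INTER_CUBIC))
m=(z>.146)&(z<.158)&(abs(g[...,1])<.075)&(g[...,0]<.2)&(g[...,0]>-.16)
n,l,s,_=cv2.connectedComponentsWithStats(m.astype(np.uint8));P=g[l==1+np.argmax(s[1:,4])]
r=cv2.minAreaRect(P.astype(np.float32));print(np.round(r[0],4),np.round(r[1],4),round(r[2],1),'lo',np.percentile(P,1,0).round(4),'hi',np.percentile(P,99,0).round(4),len(P))
st=sensors.state();print(st['time'],G(st['tool_pos']).round(4),np.round(st['contact_force'],1))
# side edges per a-slices
for a in np.arange(-.14,.2,.02):
    q=P[abs(P[:,0]-a)<.005]
    if len(q)>8: print(round(a,3),'b',q[:,1].min().round(4),q[:,1].max().round(4))
E
python3 ls.py s10
```

```text
[ 0.1293 -0.0084] [0.0377 0.0555] 23.5 lo [ 0.1077 -0.0301] hi [0.1533 0.0222] 100
16.4167 [0.1447 0.0012] [ 2.6 -0.1  2. ]
0.12 b -0.0169 0.0185
```

View pics/s10_c.png

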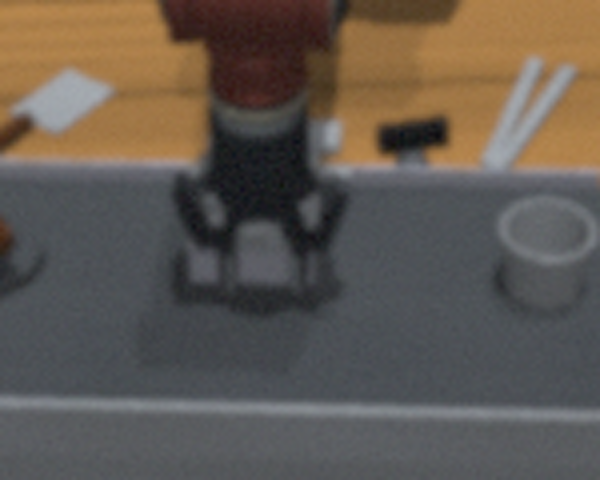

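```bash
python3 -m pendant '[{"dx":0.006,"dy":0,"dz":0,"wx":0,"wy":0,"wz":0,"hand":0},{"dx":0.012,"dy":0,"dz":0,"wx":0,"wy":0,"wz":0,"hand":0},{"dx":0.018,"dy":0,"dz":0,"wx":0,"wy":0,"wz":0,"hand":0},{"dx":0.024,"dy":0,"dz":0,"wx":0,"wy":0,"wz":0,"hand":0},{"dx":0.03,"dy":0,"dz":0,"wx":0,"wy":0,"wz":0,"hand":0},{"dx":0.036,"dy":0,"dz":0,"wx":0,"wy":0,"wz":0,"hand":0},{"dx":0.042,"dy":0,"dz":0,"wx":0,"wy":0,"wz":0,"hand":0},{"dx":0.048,"dy":0,"dz":0,"wx":0,"wy":0,"wz":0,"hand":0},{"dx":0.054,"dy":0,"dz":0,"wx":0,"wy":0,"wz":0,"hand":0},{"dx":0.06,"dy":0,"dz":0,"wx":0,"wy":0,"wz":0,"hand":0},{"dx":0.06,"dy":0,"dz":0,"wx":0,"wy":0,"wz":0,"hand":0},{"dx":0.03,"dy":0,"dz":0,"wx":0,"wy":0,"wz":0,"hand":0},{"dx":0.03,"dy":0,"dz":-0.04,"wx":0,"wy":0,"wz":0,"hand":0},{"dx":0.03,"dy":0,"dz":-0.08,"wx":0,"wy":0,"wz":0,"hand":0},{"dx":0.03,"dy":0.04,"dz":-0.08,"wx":0,"wy":0,"wz":0,"hand":0},{"dx":0.03,"dy":0.08,"dz":-0.08,"wx":0,"wy":0,"wz":0,"hand":0},{"dx":0.03,"dy":0.12,"dz":-0.08,"wx":0,"wy":0,"wz":0,"hand":0},{"dx":0.03,"dy":0.15,"dz":-0.08,"wx":0,"wy":0,"wz":0,"hand":0},{"dx":0.03,"dy":0.15,"dz":-0.08,"wx":0,"wy":0,"wz":0,"hand":0}]'
python3 look.py l11 | grep -v -e strip;
```

```text
time: 18.0
tool_pos: [0.6675, 0.1341, 0.1965]
tool_rot: [-0.002, 0.046, 0.999, 0.001]
contact_force: [-1.0, -1.1, 1.1]
gripper_width: 0.499
t 18.05 tcp G [0.1133 0.154 ] [0.6676 0.1314 0.1964] F [-0.3 -0.5  0.1] T [ 0.01 -0.    0.01]
bar+ G mean [-0.0713 -0.0005] rect [-0.0671 -0.0005] [0.0485 0.1198] 0.0 pca -90.0 lo [-0.0911 -0.059 ] hi [-0.0509  0.0575] z 0.1076 433
bar G mean [-0.0713 -0.0005] rect [-0.0671 -0.0005] [0.0485 0.1198] 0.0 pca -90.0 lo [-0.0911 -0.059 ] hi [-0.0509  0.0575] z 0.1076 433
handle few 0
shoe G mean [-0.0769  0.0016] rect [-0.0712  0.0018] [0.1852 0.063 ] 89.9 pca 89.0 lo [-0.1022 -0.089 ] hi [-0.0402  0.0927] z 0.0472 520
pan G mean [ 0.0155 -0.0068] rect [ 0.0159 -0.0066] [0.1023 0.1231] 89.9 pca -0.1 lo [-0.0436 -0.0566] hi [0.0761 0.0435] z 0.1523 1148
```

```bash
python3 -c "
from h import *
go(Wd(.107,-.0066,.118),174.5)"
```

```text
t 18.05 at [0.6676 0.1314 0.1964] psi 174.7 -> d [ 0.0064 -0.1605  0.0786] wz 0.2 rows>= 4.3
```

```bash
python3 -m pendant '[{"dx":0.005,"dy":-0.1605,"dz":0,"wx":0,"wy":0,"wz":0,"hand":0},{"dx":0.005,"dy":-0.1605,"dz":0,"wx":0,"wy":0,"wz":0,"hand":0},{"dx":0.005,"dy":-0.1605,"dz":0,"wx":0,"wy":0,"wz":0,"hand":0},{"dx":0.005,"dy":-0.1605,"dz":0,"wx":0,"wy":0,"wz":0,"hand":0},{"dx":0.005,"dy":-0.1605,"dz":0.02,"wx":0,"wy":0,"wz":0,"hand":0},{"dx":0.005,"dy":-0.1605,"dz":0.05,"wx":0,"wy":0,"wz":0,"hand":0},{"dx":0.005,"dy":-0.1605,"dz":0.0785,"wx":0,"wy":0,"wz":0,"hand":0},{"dx":0.005,"dy":-0.1605,"dz":0.0785,"wx":0,"wy":0,"wz":0,"hand":0},{"dx":0.005,"dy":-0.1605,"dz":0.0785,"wx":0,"wy":0,"wz":0,"hand":0}]'
python3 -c "
from h import *
go(Wd(.107,-.0066,.118),174.5);go(Wd(.03,.001,.118),174.5);print(sensors.state()['contact_force'])"
```

```text
time: 18.8
tool_pos: [0.6459, -0.0312, 0.1168]
tool_rot: [-0.004, 0.049, 0.999, 0.0]
contact_force: [-0.1, -0.4, 1.5]
gripper_width: 0.499
t 18.8 at [ 0.6459 -0.0312  0.1168] psi 174.4 -> d [ 0.0003  0.0033 -0.0012] wz -0.1 rows>= 0.1
t 18.8 at [ 0.6459 -0.0312  0.1168] psi 174.4 -> d [ 0.0773  0.0107 -0.0006] wz -0.1 rows>= 1.9
[-0.13350692 -0.37535893  1.53007933]
```

```bash
python3 -m pendant '[{"dx":0.008,"dy":0.0033,"dz":-0.001,"wx":0,"wy":0,"wz":0,"hand":0},{"dx":0.014,"dy":0.0033,"dz":-0.001,"wx":0,"wy":0,"wz":0,"hand":0},{"dx":0.02,"dy":0.0035,"dz":-0.001,"wx":0,"wy":0,"wz":0,"hand":0},{"dx":0.026,"dy":0.004,"dz":-0.001,"wx":0,"wy":0,"wz":0,"hand":0},{"dx":0.032,"dy":0.0046,"dz":-0.001,"wx":0,"wy":0,"wz":0,"hand":0},{"dx":0.038,"dy":0.0052,"dz":-0.001,"wx":0,"wy":0,"wz":0,"hand":0},{"dx":0.044,"dy":0.0058,"dz":-0.001,"wx":0,"wy":0,"wz":0,"hand":0},{"dx":0.05,"dy":0.0064,"dz":-0.001,"wx":0,"wy":0,"wz":0,"hand":0},{"dx":0.056,"dy":0.007,"dz":-0.001,"wx":0,"wy":0,"wz":0,"hand":0},{"dx":0.062,"dy":0.0076,"dz":-0.001,"wx":0,"wy":0,"wz":0,"hand":0},{"dx":0.068,"dy":0.0082,"dz":-0.001,"wx":0,"wy":0,"wz":0,"hand":0},{"dx":0.074,"dy":0.0088,"dz":-0.001,"wx":0,"wy":0,"wz":0,"hand":0},{"dx":0.08,"dy":0.0094,"dz":-0.001,"wx":0,"wy":0,"wz":0,"hand":0},{"dx":0.086,"dy":0.01,"dz":-0.001,"wx":0,"wy":0,"wz":0,"hand":0},{"dx":0.09,"dy":0.0105,"dz":-0.001,"wx":0,"wy":0,"wz":0,"hand":0},{"dx":0.094,"dy":0.011,"dz":-0.001,"wx":0,"wy":0,"wz":0,"hand":0},{"dx":0.098,"dy":0.0115,"dz":-0.001,"wx":0,"wy":0,"wz":0,"hand":0}]'
python3 look.py l12 | grep -v -e strip;
```

```text
time: 20.22
tool_pos: [0.5517, -0.0094, 0.1208]
tool_rot: [0.0, 0.049, 0.999, -0.0]
contact_force: [4.5, -1.0, 2.9]
gripper_width: 0.5
t 20.2667 tcp G [0.0106 0.0029] [ 0.5508 -0.0092  0.1205] F [ 2.6 -0.6  2.4] T [-0.08 -0.43  0.03]
bar+ G mean [-0.0744  0.0746] rect [-0.0742  0.0485] [0.0338 0.2186] 1.3 pca -90.0 lo [-0.0878 -0.0603] hi [-0.0564  0.1558] z 0.1127 43
bar few 12
handle G mean [-0.0714  0.1228] rect [-0.0713  0.1243] [0.0167 0.0661] 15.1 pca -75.9 lo [-0.0838  0.0915] hi [-0.0584  0.154 ] z 0.1189 101
shoe G mean [-0.0743  0.04  ] rect [-0.0711 -0.0091] [0.0625 0.3373] 0.0 pca -89.2 lo [-0.1019 -0.09  ] hi [-0.0402  0.1583] z 0.0479 375
pan G mean [-0.019   0.0054] rect [-0.057  0.002] [0.1304 0.0878] 6.2 pca 75.0 lo [-0.1149 -0.0451] hi [0.0033 0.0504] z 0.1521 275
```

```bash
python3 -m pendant '[{"dx":-0.03,"dy":0,"dz":0,"wx":0,"wy":0,"wz":0,"hand":0},{"dx":-0.04,"dy":0,"dz":-0.04,"wx":0,"wy":0,"wz":0,"hand":0},{"dx":-0.04,"dy":0,"dz":-0.08,"wx":0,"wy":0,"wz":0,"hand":0},{"dx":-0.04,"dy":0.16,"dz":-0.08,"wx":0,"wy":0,"wz":0,"hand":0},{"dx":-0.04,"dy":0.16,"dz":-0.08,"wx":0,"wy":0,"wz":0,"hand":0},{"dx":-0.04,"dy":0.16,"dz":-0.08,"wx":0,"wy":0,"wz":0,"hand":0},{"dx":-0.04,"dy":0.16,"dz":-0.08,"wx":0,"wy":0,"wz":0,"hand":0},{"dx":-0.04,"dy":0.16,"dz":-0.08,"wx":0,"wy":0,"wz":0,"hand":0}]'
python3 look.py l13 | grep -v -e strip;
```

```text
time: 20.93
tool_pos: [0.6048, 0.1514, 0.1983]
tool_rot: [-0.003, 0.046, 0.999, 0.001]
contact_force: [-0.2, -1.0, -0.2]
gripper_width: 0.498
t 20.9833 tcp G [0.0493 0.1653] [0.6049 0.1489 0.1982] F [ 0.5 -0.1 -1. ] T [-0.04  0.05 -0.04]
bar+ G mean [-0.0704  0.0108] rect [-0.0699  0.0257] [0.1722 0.0376] 89.4 pca 88.9 lo [-0.0891 -0.0602] hi [-0.0518  0.1116] z 0.1085 62
bar G mean [-0.0709 -0.0112] rect [-0.0702 -0.0005] [0.1199 0.0376] 89.4 pca 89.1 lo [-0.0892 -0.0602] hi [-0.0516  0.0591] z 0.1083 50
handle G mean [-0.066   0.1027] rect [-0.0653  0.103 ] [0.0153 0.022 ] 17.8 pca -87.4 lo [-0.0749  0.0916] hi [-0.0583  0.1143] z 0.1184 32
shoe G mean [-0.0725  0.022 ] rect [-0.071  -0.0603] [0.3658 0.0619] 89.9 pca 89.8 lo [-0.1017 -0.09  ] hi [-0.0407  0.1192] z 0.0477 419
pan G mean [-0.0581  0.0006] rect [-0.0574  0.0005] [0.1023 0.1231] 90.0 pca 0.0 lo [-0.1178 -0.0494] hi [0.0022 0.0504] z 0.1512 1172
```

```bash
python3 -c "
from h import *
go(Wd(.035,.0005,.119),174.5)"
```

```text
t 20.98 at [0.6049 0.1489 0.1982] psi 174.7 -> d [ 0.0143 -0.1647  0.0794] wz 0.2 rows>= 4.4
```

```bash
python3 -m pendant '[{"dx":0.0,"dy":-0.162,"dz":0,"wx":0,"wy":0,"wz":0,"hand":0},{"dx":0.0,"dy":-0.162,"dz":0,"wx":0,"wy":0,"wz":0,"hand":0},{"dx":0.0,"dy":-0.162,"dz":0,"wx":0,"wy":0,"wz":0,"hand":0},{"dx":0.0,"dy":-0.162,"dz":0,"wx":0,"wy":0,"wz":0,"hand":0},{"dx":0.0,"dy":-0.162,"dz":0.04,"wx":0,"wy":0,"wz":0,"hand":0},{"dx":0.0,"dy":-0.162,"dz":0.079,"wx":0,"wy":0,"wz":0,"hand":0},{"dx":0.01,"dy":-0.162,"dz":0.079,"wx":0,"wy":0,"wz":0,"hand":0},{"dx":0.01,"dy":-0.162,"dz":0.079,"wx":0,"wy":0,"wz":0,"hand":0},{"dx":0.01,"dy":-0.162,"dz":0.079,"wx":0,"wy":0,"wz":0,"hand":0}]'
python3 -c "
from h import *
go(Wd(-.0037,.0005,.119),174.5);print(sensors.state()['contact_force'])"
```

```text
time: 21.73
tool_pos: [0.5808, -0.0145, 0.1222]
tool_rot: [-0.001, 0.049, 0.999, 0.0]
contact_force: [0.4, -0.4, 0.7]
gripper_width: 0.5
t 21.73 at [ 0.5808 -0.0145  0.1222] psi 174.4 -> d [ 0.0446 -0.      0.0032] wz -0.1 rows>= 1.1
[ 0.35309171 -0.42918738  0.70831493]
```

```bash
python3 -m pendant '[{"dx":0.01,"dy":0,"dz":0.001,"wx":0,"wy":0,"wz":0,"hand":0},{"dx":0.018,"dy":0,"dz":0.001,"wx":0,"wy":0,"wz":0,"hand":0},{"dx":0.024,"dy":0,"dz":0.001,"wx":0,"wy":0,"wz":0,"hand":0},{"dx":0.029,"dy":0,"dz":0.001,"wx":0,"wy":0,"wz":0,"hand":0},{"dx":0.033,"dy":0,"dz":0.001,"wx":0,"wy":0,"wz":0,"hand":0},{"dx":0.037,"dy":0,"dz":0.001,"wx":0,"wy":0,"wz":0,"hand":0},{"dx":0.041,"dy":0,"dz":0.001,"wx":0,"wy":0,"wz":0,"hand":0},{"dx":0.0445,"dy":0,"dz":0.001,"wx":0,"wy":0,"wz":0,"hand":0},{"dx":0.0445,"dy":0,"dz":0.001,"wx":0,"wy":0,"wz":0,"hand":0},{"dx":0.0445,"dy":0,"dz":0.001,"wx":0,"wy":0,"wz":0,"hand":0}]'
python3 -c "
from h import *
go(Wd(-.0037,.0005,.119),174.5);print(sensors.state()['contact_force'])"
python3 -m pendant '[{"dx":-0.02,"dy":0,"dz":0,"wx":0,"wy":0,"wz":0,"hand":0},{"dx":-0.04,"dy":0,"dz":-0.04,"wx":0,"wy":0,"wz":0,"hand":0},{"dx":-0.04,"dy":0,"dz":-0.08,"wx":0,"wy":0,"wz":0,"hand":0},{"dx":-0.04,"dy":0.18,"dz":-0.1,"wx":0,"wy":0,"wz":0,"hand":0},{"dx":-0.04,"dy":0.18,"dz":-0.1,"wx":0,"wy":0,"wz":0,"hand":0},{"dx":-0.04,"dy":0.18,"dz":-0.1,"wx":0,"wy":0,"wz":0,"hand":0},{"dx":-0.04,"dy":0.18,"dz":-0.1,"wx":0,"wy":0,"wz":0,"hand":0},{"dx":-0.04,"dy":0.18,"dz":-0.1,"wx":0,"wy":0,"wz":0,"hand":0},{"dx":-0.04,"dy":0.18,"dz":-0.1,"wx":0,"wy":0,"wz":0,"hand":0}]'
python3 look.py l14
```

```text
time: 22.57
tool_pos: [0.5369, -0.01, 0.1206]
tool_rot: [-0.001, 0.049, 0.999, 0.0]
contact_force: [0.3, 1.4, -0.3]
gripper_width: 0.499
t 22.57 at [ 0.5369 -0.01    0.1206] psi 174.4 -> d [ 0.0005 -0.0002  0.0016] wz -0.1 rows>= 0.0
[ 0.29954962  1.4451755  -0.32013594]
time: 23.32
tool_pos: [0.5946, 0.1684, 0.2211]
tool_rot: [-0.0, 0.046, 0.999, 0.0]
contact_force: [0.7, -0.3, 0.1]
gripper_width: 0.498
t 23.3667 tcp G [0.0372 0.1818] [0.5944 0.1664 0.2206] F [ 1.2 -0.4 -0.9] T [-0.05  0.01  0.01]
bar+ G mean [-0.0716  0.0209] rect [-0.0713  0.035 ] [0.1904 0.0402] 89.9 pca -89.8 lo [-0.0899 -0.0601] hi [-0.0521  0.1301] z 0.1088 68
bar G mean [-0.0714 -0.0113] rect [-0.0702 -0.0007] [0.0402 0.1196] 1.1 pca 89.6 lo [-0.0903 -0.0601] hi [-0.0518  0.0589] z 0.1078 50
handle G mean [-0.0684  0.1125] rect [-0.0682  0.1125] [0.0158 0.0417] 16.6 pca -75.1 lo [-0.0791  0.092 ] hi [-0.058   0.1321] z 0.1195 64
shoe G mean [-0.0726  0.0347] rect [-0.0713  0.0031] [0.2795 0.0627] 89.8 pca 89.7 lo [-0.1018 -0.0893] hi [-0.0404  0.1403] z 0.0475 475
pan G mean [-0.0721  0.0004] rect [-0.071   0.0004] [0.1021 0.1229] 89.8 pca 2.3 lo [-0.1309 -0.0496] hi [-0.0115  0.0504] z 0.1505 1158
strip+1 G mean [0.0028 0.1062] rect [0.0029 0.1677] [0.006  0.1962] 0.3 pca 89.2 lo [0.0002 0.0697] hi [0.006  0.2128] z 0.1275 42
strip-1 G mean [ 0.0027 -0.1767] rect [ 0.003  -0.1751] [0.2109 0.007 ] 89.7 pca 89.8 lo [-1.000e-04 -2.796e-01] hi [ 0.0063 -0.0707] z 0.1276 124
```

View pics/l14.png

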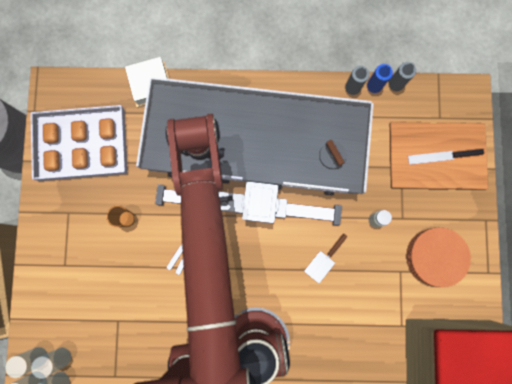

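The pan sits at (261,201) across the rest, square, with all the bystanders apparently in place. I'll check level and bystanders, then hand in.

```bash
python3 - <<'E'
from see import *
W=cloud('top',np.load('last.npy'));g=G(W);z=W[...,2]
m=(z>.14)&(z<.16)&(abs(g[...,0]+.0715)<.057)&(abs(g[...,1])<.047)
A=np.c_[g[m],np.ones(m.sum())];c=np.linalg.lstsq(A,z[m],rcond=None)[0];print('tilt deg',np.degrees(c[:2]).round(2))
cams.grab_frame('scene');cams.grab_frame('top')
for n,t in(('scene','cup'),('top','press'),('scene','shaker'),('scene','tumbler'),('top','scraper'),('scene','tongs')):
    r=finder.look_for(n,t);print(t,[(np.round(x['position'],3).tolist(),round(x['score'],2)) for x in r[:1]])
job.job_done();print(sensors.state()['time'],sensors.state()['contact_force'])
E
```

```text
tilt deg [-0.12  0.3 ]
cup [([0.69, 0.204, 0.147], 0.7)]
press [([0.629, -0.237, 0.126], 0.68)]
shaker [([0.444, -0.414, 0.078], 0.77)]
tumbler [([0.434, 0.458, 0.089], 0.81)]
scraper [([0.274, -0.222, -0.001], 0.63)]
tongs [([0.341, 0.24, 0.016], 0.6)]
the job is handed in; nothing more can be done
the job is handed in; nothing more can be done
```

The pan is resting on the clamped pan rest, and I handed the job in at about 24 s of the 61 s allowed.

**What I did:**
- **Rest:** I dragged it by its T-handle and clamped it. It had crept about 4.5 mm off centre, so I loosened it, re-centred it and clamped it again before touching the pan.
- **Pan:** I pushed it square and centred from its side. I then pushed it from behind with two fingertips, in stages, out through the opening onto the bar.

**Last checks:**
- **Rest position:** it is about 0.6 mm from the middle of the opening.
- **Clamp:** the handle is about 65° (1.13 rad) clockwise of where it started, past the 0.95 rad needed to be tight. That assumes it started fully loose. The resisting moment was about 2.2 N m just before I let go; I did not tug the rest to test the clamp.
- **Pan position:** it is about 0.5 mm from the bar's middle line and about 1 mm from its centre lengthways. It is square within about 0.5° (a second, noisier estimate gave 2.3°), level within about 0.3°, and about 11 mm clear of the griddle.
- **Bystanders:** all within about 4 mm of their first positions, except the tongs. They read about 19 mm off, but the arm was partly hiding them in the last top view and never went near them, so I take that as a viewing effect, not confirmed.
- **Forces:** the highest wrist force I read was about 36 N, while re-centring the rest. The robot was touching nothing at the end.

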